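# Corner check of a spring dial scale

### The job

The portion scale's tray has just been washed and put back, so check that the scale runs freely: with the fingertips press the tray down near its left corner on the dial side (left as you face the dial) until the pointer stands inside the red band on the dial, hold it there for about a second without running well past the band, then let the tray come right up so that the pointer returns to zero. Then do the same at the corner diagonally opposite (back right), and finish clear of the scale with the pointer at zero. Only press: do not lift or shift the scale, and leave everything else on the bench where it is.

Things in the scene. Friction and masses are not known exactly. Their poses are not given: they have to be found in the camera images.
- scale: Stainless spring dial portion scale, about 3.6 kg, standing loose on four rubber feet. Origin: on the bench under the centre of the square tray; z up; its +x is the side with the round white dial (170 mm across, facing +x and sloping back 45 degrees, centre 190 mm in +x and 92 mm up), which reaches 255 mm in +x. As you face the dial, left is the scale's -y and right its +y
- tray: The scale's square metal tray, 200 x 200 mm, top 165 mm above the bench; origin at the centre of its flat top, axes as the scale's. It only moves straight down, staying level wherever it is pressed, up to 24 mm, on a spring: 12 mm and 9.8 N per kg on the dial (8.2 N per 10 mm, no preload, damping about 25 N s/m); let go, it rises to zero by itself in under half a second
- corner_dial_left (a point): The first place to press: on the tray's top, 28 mm in from both edges at the left corner on the dial side (scale's +x, -y). Moves with the tray
- corner_back_right (a point): The second place to press: on the tray's top, 28 mm in from both edges at the right corner away from the dial (scale's -x, +y). Moves with the tray
- pointer (a joint): Turn of the black pointer, rad, clockwise as you face the dial; 0 = zero, pointing up the slope of the dial. Geared to the tray: 0.218 rad per mm of tray travel, 2.618 rad per kg (a tick each 100 g = 15 degrees, longer ticks each 500 g)
- band (a joint): Turn of the red portion band's middle on the same dial, rad, same zero and sense as the pointer. The band is 45 degrees (300 g) wide, so it reaches 0.393 rad to either side of this. It stays where it is set, between about 0.5 and 1.3 kg
- pointer_tip (a point): Tip of the black pointer, 66 mm from the dial's centre
- band_mid (a point): Middle of the red band, 66 mm from the dial's centre; its y axis runs clockwise along the dial there
- tub: Bystander: cream jar with white cap, 84 mm across, 85 mm high, origin under its centre
- nozzle_a: Bystander: steel piping nozzle, a cone 29 mm across and 42 mm high, standing on its wide end, origin under its centre
- nozzle_b: Bystander: another such nozzle
- palette_knife: Bystander: palette knife 305 mm long with orange handle, lying, 18 mm high, origin under its middle, blade to its +x
- scraper: Bystander: steel bench scraper 140 x 90 mm with black round grip, lying, 20 mm high
- mould: Bystander: clear grey chocolate mould 135 x 275 x 22 mm

How it is judged:
On the way, in this order (a step that is already met when the one before it is completed fails the run):
1. the tray is pressed with the fingers near the dial-side left corner, pointer inside the red band (distance between pointer_tip and band_mid below 0.026 m and contact force between the fingers and tray above 2 N and horizontal distance between the grasp point and corner_dial_left below 0.06 m), for 0.5 s.
2. the tray is let go and the pointer is back at zero (within 50 g) (value of joint pointer below 0.131 rad and contact force between anything else and tray below 0.2 N), for 0.1 s.
3. the tray is pressed with the fingers near the back right corner, pointer inside the red band (distance between pointer_tip and band_mid below 0.026 m and contact force between the fingers and tray above 2 N and horizontal distance between the grasp point and corner_back_right below 0.06 m), for 0.5 s.
At the end, for the whole second after the job is handed in: the tray is free and up with the pointer within 50 g of zero; the scale stands level and at rest within 20 mm of where it was (all of step 2 and linear speed of scale below 0.01 m/s and distance of scale from where it was at the start of the episode below 0.02 m and angle between scale's own z axis and vertical below 0.05 rad); the robot touches nothing.
It fails at once if the pointer runs more than 150 g past the end of the red band (y of pointer_tip in the frame of band_mid above 0.0467 m).
It fails at once if the scale is shifted, carried (more than 20 mm), lifted (more than 8 mm) or tipped (height (world z) of scale above 0.008 m or distance of scale from where it was at the start of the episode above 0.02 m or angle between scale's own z axis and vertical above 0.1 rad).
It fails at once if something else on the bench is moved more than 20 mm or lifted (distance of any of tub, nozzle_a, nozzle_b, palette_knife, scraper, mould from where it was at the start of the episode above 0.02 m).
It also fails if it takes over 56 s, if anything falls off the work surface, if the arm or the gripper's body presses on something with over 40 N, if the wrist force passes 120 N, or if a joint passes its speed limit or range.

### The arm

A 6-joint arm with a two-finger parallel gripper is mounted at the origin on the work surface. World frame = base frame: x ahead of the robot, y to its left, z up, the work surface at z = 0. Lengths are in m, angles in rad, forces in N, time in s.
With the tool pointing down it reaches from about 0.35 to 0.85 m from the base axis. Payload 8.1 kg.
Tool frame: the origin (TCP) lies between the finger pads; the fingertips stand 8 mm ahead of it and the grasp point (between the pads) lies 11 mm behind it (robot.tip_reach is the y of the fingertips in the tool frame, in m); y points along the fingers, z is the direction in which the jaws open and shut, and the axes are right-handed (so a half turn about y gives the same grasp; the last joint's range is limited). The gripper opens to 93 mm and grips with 3 to 60 N. Pads are 15 mm wide; open, the fingers measure 128 mm over their backs; the gripper's body (75 mm by 188 mm) begins 65 mm behind the grasp point.
Start: joints at [-1.349, 0.13, 1.488, -0, 1.523, -0.085], TCP at [0.181, -0.572, 0.227] pointing down, gripper open.
Joint ranges: [-2.96, 2.96], [-0.89, 2.26], [0.02, 2.5], [-1.34, 4.48], [0, 2.73], [-2.66, 2.66]. Speed limits (rad/s): [2.39, 2.39, 2.79, 3.14, 3.14, 3.14].

### API

Orientations are given as a rotation vector (axis times angle).
In Python, from plant import robot gives the robot as it stands.
- The arm moves only by the tool carry_out, never from a script. Its argument "increments" is a list of rows, each an object with "linear": the shift along the tool's x, y, z in m, a list of three; "yaw": the turn about the tool's y in rad. A call has 1 to 5 rows; each row is the pose to reach, as a shift and turn from the pose measured when the call began, along the tool's axes at that moment; what a row does not reach only later rows make up. A row lasts 1/8 s, in which the tool goes at most 62.5 mm and 10.7 degrees, less where a joint would pass 70% of its speed; a pose out of reach is approached as far as the arm can. A call with a gripper value outside its range is refused whole. "gripper" is the opening, from 0 (shut) to 1 (fully open), set as the call begins (left out, the last holds). The fingers move at their own pace and stop on an object; "newtons" is the grip in N (left out, the last holds). Time passes only in rows, so rows that repeat a pose let the fingers close. It gives the time, the measured TCP pose, the force and the opening at its end, in the units of the state.
- robot.read_state(): the state, without advancing time (a new reading comes with each control period).
- robot.read_camera(name): name is "scene" or "side" or "wrist"; returns the picture (384x512x3 uint8, blue, green, red); there is no depth.
- robot.camera_params(name): a dict with "fov_y" (degrees; the focal length in pixels is half the picture's height over the tangent of half this angle, whatever the lens; pixels are square), "cx", "cy" (the principal point, pixels), "R" (3x3) and "t" (3): a world point X has camera coordinates R X + t. Camera axes: x right, y down, z forward; pixel columns grow to the right and rows downward; lengths in m; the calibration is good to about 2 mm. A picture is of the moment at which its call begins: read the wrist's pose just before it. camera_params takes no time and is no camera call; for the wrist camera it gives the pose at the moment of the call.
- robot.close_job(): hands the job in, once; it reports no verdict.
The state is a dict: "t": time; "q": joint angles; "dq": joint speeds; "joint_torque": joint torques, N m; "tool_pos": TCP position; "orientation": TCP orientation; "force": force on the tool from outside, world axes, zero at the start; "wrist_torque": the same for the moment, N m; "opening": finger opening in m.
Only numpy, scipy, OpenCV 4.12 (cv2) and the standard library are available. Lean on these libraries where they do the work, as an engineer would, in place of code of your own. Each camera call takes 0.05 s, during which the arm holds its last target.

## Working session

There is one attempt and no reset: what is moved stays moved. The work goes in short steps, Python scripts to look and compute and a tool call to move; the robot and the scene stay as the last step left them, time stands still between calls to the robot, and variables do not carry over. Pictures are saved under pics/ and viewed, and the job is handed in when it is done.

Besides the shell and the picture viewer there is one more tool, called in YAML: its name, and indented under it one key for each argument. carry_out: Moves the arm, as the interface text tells. Its arguments: {"type":"object","properties":{"increments":{"type":"array","items":{"type":"object","properties":{"linear":{"type":"array","items":{"type":"number"}},"yaw":{"type":"number"}}}},"gripper":{"type":"number"},"newtons":{"type":"number"}},"required":["increments"]}

```bash
mkdir -p pics; ls; python3 - <<'E'
from plant import robot
import cv2
s=robot.read_state(); print(s)
for n in ("scene","side","wrist"):
    p=robot.camera_params(n); print(n,p)
    cv2.imwrite(f"pics/{n}0.png",robot.read_camera(n))
E
```

```text
pics
{'t': 0.0, 'q': array([-1.34938485e+00,  1.31162400e-01,  1.48930687e+00,  9.10991202e-06,
        1.52300417e+00, -8.53926273e-02]), 'dq': array([ 0.00114572, -0.00227988,  0.00013944, -0.00046683,  0.00152207,
       -0.00200123]), 'joint_torque': array([-7.28596060e-04, -5.59853625e+01, -4.91751516e+01,  7.68805272e-02,
        3.58338933e-02, -1.80765851e-04]), 'tool_pos': array([ 0.18111081, -0.5714132 ,  0.22557156]), 'orientation': array([-0.31803663,  2.05809159, -2.05418625]), 'force': array([-0.07829585, -0.10751748,  0.04631869]), 'wrist_torque': array([ 0.02137605, -0.00173963, -0.03563846]), 'opening': 0.0930325545479049}
scene {'fov_y': 49.94796014449559, 'cx': 258.048911875249, 'cy': 189.45563745221395, 'R': array([[-0.63098852,  0.7757016 ,  0.01185387],
       [ 0.53203849,  0.443802  , -0.7210928 ],
       [-0.56461362, -0.44869456, -0.69273708]]), 't': array([ 0.44997007, -0.17709334,  1.59738372])}
side {'fov_y': 54.860033023170246, 'cx': 256.9220372529998, 'cy': 192.4770359994519, 'R': array([[-0.99813188, -0.06052025, -0.00836983],
       [-0.03033467,  0.60982161, -0.79195796],
       [ 0.0530336 , -0.79022459, -0.61051825]]), 't': array([0.58018957, 0.15484753, 0.9052751 ])}
wrist {'fov_y': 64.14830406481626, 'cx': 257.35457609845355, 'cy': 189.86763328983366, 'R': array([[ 3.01627676e-01, -9.53425643e-01, -5.37461643e-04],
       [-9.15969091e-01, -2.89934208e-01,  2.77378406e-01],
       [-2.64615513e-01, -8.31727056e-02, -9.60760600e-01]]), 't': array([-0.59928462, -0.03166939,  0.391549  ])}
```

View pics/scene0.png

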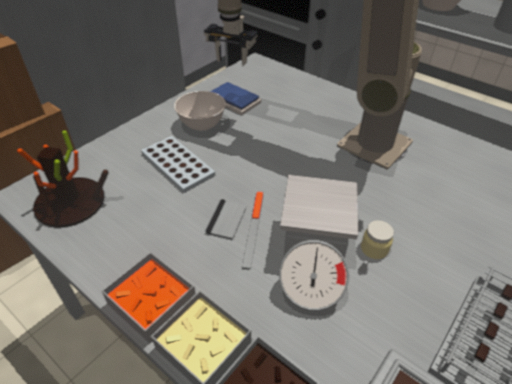

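View pics/side0.png

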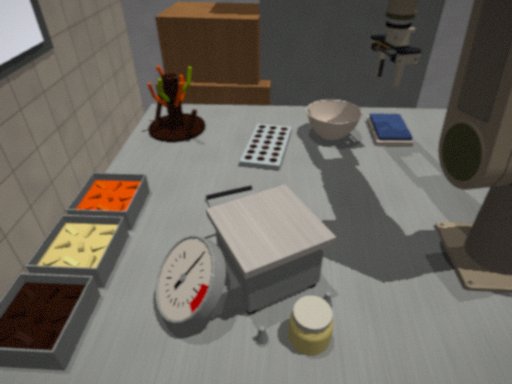

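View pics/wrist0.png

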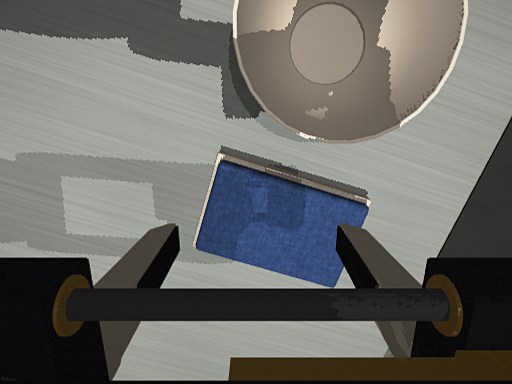

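The dial is at about (313,275) in scene, with the tray at (320,208), the red band near (341,273) and the jar at (378,238). In side, the dial is at (190,283) and the tray at (268,230). I'll enlarge both views for the corners.

```bash
python3 - <<'E'
import cv2
a=cv2.imread("pics/scene0.png")[165:325,230:410]; cv2.imwrite("pics/sc_crop.png",cv2.resize(a,None,fx=4,fy=3.7 and 4,interpolation=cv2.INTER_CUBIC)[:600])
a=cv2.imread("pics/side0.png")[175:365,140:350]; cv2.imwrite("pics/sd_crop.png",cv2.resize(a,None,fx=3,fy=3,interpolation=cv2.INTER_CUBIC))
E
```

```text
(no output)
```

View pics/sc_crop.png

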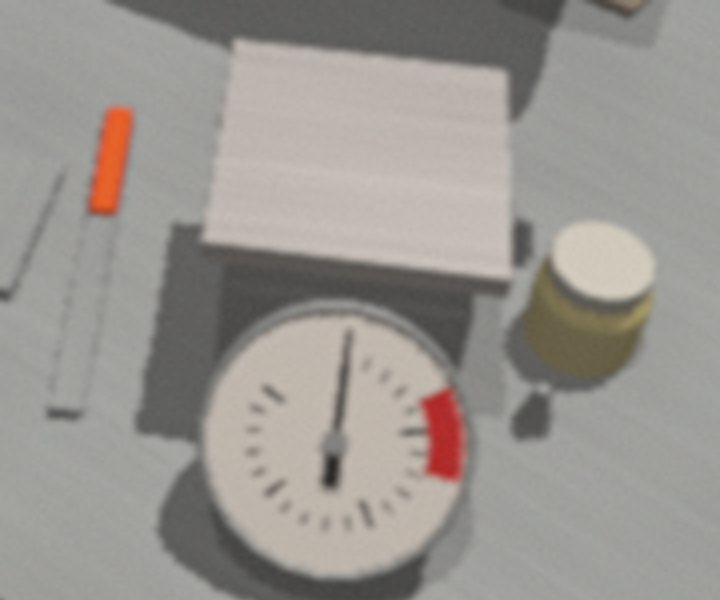

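View pics/sd_crop.png

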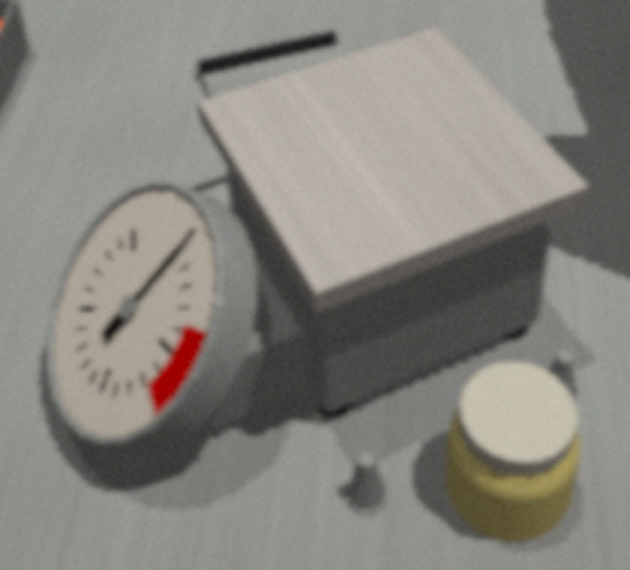

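```bash
cat > h.py <<'E'
import numpy as np,cv2
from scipy.spatial.transform import Rotation as Ro
def K(p): 
    f=192/np.tan(np.radians(p['fov_y']/2)); return f
def ray(p,uv):
    uv=np.atleast_2d(uv).astype(float); f=K(p)
    d=np.c_[(uv[:,0]-p['cx'])/f,(uv[:,1]-p['cy'])/f,np.ones(len(uv))]@p['R']
    return -p['R'].T@p['t'], d
def plane(p,uv,n,c):
    o,d=ray(p,uv); n=np.asarray(n,float)
    return o+d*(((np.asarray(c)-o)@n)/(d@n))[:,None]
def proj(p,X):
    c=np.atleast_2d(X)@p['R'].T+p['t']; return c[:,:2]/c[:,2:]*K(p)+[p['cx'],p['cy']]
def dial(p,im,S,R,band=True):
    # S scale origin (world), R 3x3 axes
    c=S+R@[.190,0,.092]; n=R@[2**-.5,0,2**-.5]; up=R@[-2**-.5,0,2**-.5]; rt=R@[0,1,0]
    # pixels of a polar grid, read at radius
    hsv=cv2.cvtColor(im,cv2.COLOR_BGR2HSV)
    return c,n,up,rt,hsv
E
python3 - <<'E'
from h import *
from plant import robot
P={n:robot.camera_params(n) for n in("scene","side")}
sc=np.array([[203,243],[512,278],[508,70],[233,40]])/4+[230,165]   # dial-left, dial-right, back-right, back-left
sd=np.array([[203,103],[320,297],[585,185],[433,30]])/3+[140,175]
W=[]
for n,uv in(("scene",sc),("side",sd)):
    w=plane(P[n],uv,[0,0,1],[0,0,.165]); print(n,w.round(4),np.linalg.norm(np.roll(w,-1,0)-w,axis=1).round(4)); W.append(w)
w=(W[0]+W[1])/2; c=w.mean(0)
x=(w[0]+w[1]-w[2]-w[3]); th=np.arctan2(x[1],x[0]); y=w[1]+w[2]-w[0]-w[3]; th2=np.arctan2(-y[0],y[1])
print(c,th,th2); th=(th+th2)/2
R=Ro.from_euler('z',th).as_matrix(); S=np.r_[c[:2],0]
np.savez("s.npz",S=S,R=R,th=th)
print("DL",S+R@[.072,-.072,.165],"BR",S+R@[-.072,.072,.165])
for n in P:
    im=cv2.imread(f"pics/{n}0.png"); c,nn,up,rt,h=dial(P[n],im,S,R)
    m=((h[...,0]<8)|(h[...,0]>172))&(h[...,1]>150)&(h[...,2]>80)
    v,u=np.nonzero(m); X=plane(P[n],np.c_[u,v],nn,c)-c; a=np.arctan2(X@rt,X@up); r=np.hypot(X@rt,X@up)
    k=(r<.09)&(r>.04); a=a[k]; print(n,k.sum(),"band",np.percentile(a,[1,50,99]),(np.percentile(a,1)+np.percentile(a,99))/2,r[k].min(),r[k].max())
    print(proj(P[n],[c,c+.066*up]))
E
```

```text
scene [[ 0.6888  0.0537  0.165 ]
 [ 0.5864  0.2232  0.165 ]
 [ 0.4151  0.1242  0.165 ]
 [ 0.5165 -0.0479  0.165 ]] [0.198  0.1978 0.1998 0.2   ]
side [[ 0.6831  0.054   0.165 ]
 [ 0.5844  0.2266  0.165 ]
 [ 0.4183  0.1239  0.165 ]
 [ 0.5182 -0.0426  0.165 ]] [0.1989 0.1953 0.1942 0.1911]
[0.55133478 0.08938823 0.165     ] 0.5349794634063603 0.5339958560795476
DL [0.64996974 0.0641069  0.165     ] BR [0.45269982 0.11466955 0.165     ]
scene 139 band [0.96598054 1.33567196 1.70923388] 1.337607214012006 0.05634825761657231 0.07451239180901152
[[314.93912417 275.92367845]
 [317.8170711  250.03618861]]
side 197 band [0.96661812 1.3596703  1.76745976] 1.3670389385703827 0.052445574989604005 0.07303012869825501
[[184.25168059 279.39089547]
 [203.97023629 255.27716402]]
```

```bash
cat >> h.py <<'E'
def go(robot,tgt):
    s=robot.read_state(); A=Ro.from_rotvec(s['orientation']).as_matrix()
    print("t",s['t'].__round__(3),"tcp",s['tool_pos'].round(4),"F",s['force'].round(2),"open",round(s['opening'],4),"axes x,y,z:",A.T.round(3).tolist())
    for t in np.atleast_2d(tgt): print("to",t.round(4),"tool shift",(A.T@(t-s['tool_pos'])).round(4))
E
python3 - <<'E'
from h import *
from plant import robot
go(robot,[[.24,-.5,.28],[.65,.064,.28],[.65,.064,.2]])
E
```

```text
t 0.15 tcp [ 0.1811 -0.5716  0.2258] F [ 0.13  0.27 -0.1 ] open 0.0929 axes x,y,z: [[-0.953, -0.302, -0.0], [-0.0, 0.001, -1.0], [0.302, -0.953, -0.001]]
to [ 0.24 -0.5   0.28] tool shift [-0.0777 -0.0541 -0.0505]
to [0.65  0.064 0.28 ] tool shift [-0.6389 -0.0534 -0.4644]
to [0.65  0.064 0.2  ] tool shift [-0.6389  0.0266 -0.4642]
```

carry_out:
  increments:
    - {"linear":[0,-0.04,0]}
    - {"linear":[-0.03,-0.055,-0.022]}
    - {"linear":[-0.07,-0.055,-0.05]}
    - {"linear":[-0.115,-0.055,-0.083]}
    - {"linear":[-0.16,-0.055,-0.116]}
  gripper: 0
  newtons: 20

```text
$.increments[0]: bad value
```

carry_out:
  increments:
    - {"linear":[-0.045,0,-0.033]}
    - {"linear":[-0.09,0,-0.066]}
    - {"linear":[-0.135,0,-0.099]}
    - {"linear":[-0.18,0,-0.132]}
    - {"linear":[-0.225,0,-0.165]}

```text
$.increments[0]: bad value
```

```bash
python3 - <<'E'
from h import *
from plant import robot
go(robot,[[.65,.064,.28],[.65,.064,.2]])
E
```

```text
t 0.15 tcp [ 0.1811 -0.5716  0.2258] F [ 0.13  0.27 -0.1 ] open 0.0929 axes x,y,z: [[-0.953, -0.302, -0.0], [-0.0, 0.001, -1.0], [0.302, -0.953, -0.001]]
to [0.65  0.064 0.28 ] tool shift [-0.6389 -0.0534 -0.4644]
to [0.65  0.064 0.2  ] tool shift [-0.6389  0.0266 -0.4642]
```

Yaw is apparently required.

carry_out:
  increments:
    - {"linear":[0,-0.04,0],"yaw":0}
    - {"linear":[-0.03,-0.055,-0.022],"yaw":0}
    - {"linear":[-0.07,-0.055,-0.05],"yaw":0}
    - {"linear":[-0.115,-0.055,-0.083],"yaw":0}
    - {"linear":[-0.16,-0.055,-0.116],"yaw":0}
  gripper: 0
  newtons: 20

```text
t: 0.78
tool_pos: [0.2993, -0.4112, 0.2807]
orientation: [-0.317, 2.058, -2.055]
force: [0.5, -0.4, -0.1]
opening: 0.0476
```

carry_out:
  increments:
    - {"linear":[-0.045,0,-0.033],"yaw":0}
    - {"linear":[-0.09,0,-0.066],"yaw":0}
    - {"linear":[-0.135,0,-0.099],"yaw":0}
    - {"linear":[-0.18,0,-0.132],"yaw":0}
    - {"linear":[-0.225,0,-0.165],"yaw":0}

```text
t: 1.4
tool_pos: [0.4648, -0.1844, 0.2809]
orientation: [-0.317, 2.058, -2.055]
force: [-0.1, 0.1, -0.5]
opening: 0.0015
```

```bash
python3 - <<'E'
from h import *
from plant import robot
go(robot,[[.65,.064,.28],[.65,.064,.2]])
E
```

```text
t 1.4 tcp [ 0.4648 -0.1844  0.2809] F [-0.13  0.05 -0.5 ] open 0.0015 axes x,y,z: [[-0.953, -0.301, -0.0], [-0.0, 0.002, -1.0], [0.301, -0.953, -0.002]]
to [0.65  0.064 0.28 ] tool shift [-0.2515  0.0013 -0.181 ]
to [0.65  0.064 0.2  ] tool shift [-0.2515  0.0813 -0.1809]
```

carry_out:
  increments:
    - {"linear":[-0.05,0,-0.036],"yaw":0}
    - {"linear":[-0.1,0,-0.072],"yaw":0}
    - {"linear":[-0.15,0,-0.108],"yaw":0}
    - {"linear":[-0.2,0,-0.145],"yaw":0}
    - {"linear":[-0.25,0,-0.181],"yaw":0}

```text
t: 2.02
tool_pos: [0.6494, 0.0654, 0.2809]
orientation: [-0.318, 2.058, -2.055]
force: [0.5, -0.9, 0.6]
opening: 0.0008
```

carry_out:
  increments:
    - {"linear":[0,0.03,0],"yaw":0}
    - {"linear":[0,0.06,0],"yaw":0}
    - {"linear":[0,0.07,0],"yaw":0}
    - {"linear":[0,0.07,0],"yaw":0}

```text
t: 2.52
tool_pos: [0.6489, 0.0653, 0.2104]
orientation: [-0.319, 2.059, -2.056]
force: [0.2, -0.3, 0.4]
opening: 0.0002
```

```bash
python3 - <<'E'
from h import *
from plant import robot
go(robot,[[.65,.064,.173],[.65,.064,.1668]])
im=[robot.read_camera(n) for n in("scene","side")]
cv2.imwrite("pics/p1.png",np.hstack([cv2.resize(im[0][150:330,220:400],None,fx=2.2,fy=2.2),cv2.resize(im[1][150:330,140:320],None,fx=2.2,fy=2.2)]))
E
```

```text
t 2.525 tcp [0.6489 0.0653 0.2104] F [ 0.18 -0.33  0.39] open 0.0002 axes x,y,z: [[-0.954, -0.301, 0.002], [-0.002, 0.001, -1.0], [0.301, -0.954, -0.002]]
to [0.65  0.064 0.173] tool shift [-0.0007  0.0374  0.0017]
to [0.65   0.064  0.1668] tool shift [-0.0007  0.0436  0.0017]
```

View pics/p1.png

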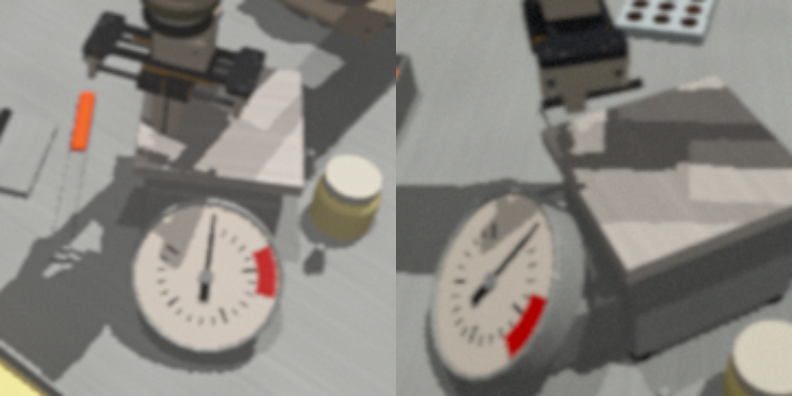

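The shut fingertips hang over the dial-side left corner, with the pointer at zero and the dial visible in both views. Next I go down to just above the tray, then press 6 mm.

carry_out:
  increments:
    - {"linear":[0,0.02,0],"yaw":0}
    - {"linear":[0,0.034,0],"yaw":0}
    - {"linear":[0,0.037,0],"yaw":0}
    - {"linear":[0,0.037,0],"yaw":0}

```text
t: 3.12
tool_pos: [0.6498, 0.0653, 0.175]
orientation: [-0.316, 2.058, -2.055]
force: [0.4, 0.3, 0.8]
opening: 0.0004
```

carry_out:
  increments:
    - {"linear":[0,0.002,0],"yaw":0}
    - {"linear":[0,0.004,0],"yaw":0}
    - {"linear":[0,0.0055,0],"yaw":0}
    - {"linear":[0,0.0055,0],"yaw":0}

```text
t: 3.62
tool_pos: [0.6502, 0.0654, 0.17]
orientation: [-0.315, 2.057, -2.054]
force: [0.8, -0.1, 1.8]
opening: 0.0006
```

```bash
python3 - <<'E'
from h import *
from plant import robot
go(robot,[[.65,.064,.1668]])
im=[robot.read_camera(n) for n in("scene","side")]
cv2.imwrite("pics/p2.png",np.hstack([cv2.resize(im[0][150:330,220:400],None,fx=2.2,fy=2.2),cv2.resize(im[1][150:330,140:320],None,fx=2.2,fy=2.2)]))
E
```

```text
t 3.625 tcp [0.6502 0.0654 0.17  ] F [ 0.83 -0.13  1.8 ] open 0.0006 axes x,y,z: [[-0.954, -0.301, -0.002], [0.002, 0.002, -1.0], [0.301, -0.954, -0.001]]
to [0.65   0.064  0.1668] tool shift [0.0006 0.0032 0.0012]
```

View pics/p2.png

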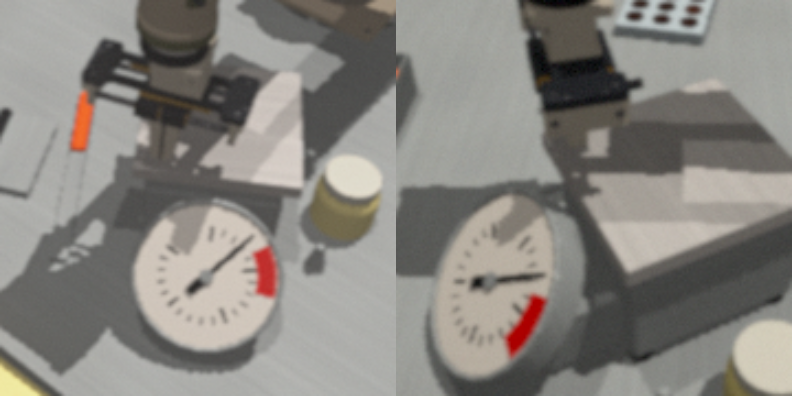

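The pointer is at about 50 degrees, one tick short of the band, and the force is 1.8 N. Another 2.6 mm or so should reach the middle.

carry_out:
  increments:
    - {"linear":[0,0.0015,0],"yaw":0}
    - {"linear":[0,0.0027,0],"yaw":0}
    - {"linear":[0,0.0027,0],"yaw":0}

```text
t: 4.1
tool_pos: [0.6502, 0.0653, 0.1674]
orientation: [-0.315, 2.057, -2.054]
force: [-0.5, 0.4, 5.3]
opening: 0.0003
```

```bash
cat >> h.py <<'E'
def dialpic(robot,name):
    im={n:robot.read_camera(n) for n in("scene","side")}; z=np.load("s.npz"); S,R=z['S'],z['R']; out=[]
    for n in im:
        p=robot.camera_params(n); c,nn,up,rt,h=dial(p,im[n],S,R)
        hub=proj(p,[c])[0]
        # rectified dial: 300 px = 180 mm
        g=lambda a,b:c+a*rt*.09+b*up*.09
        H=cv2.getPerspectiveTransform(proj(p,[g(-1,1),g(1,1),g(1,-1),g(-1,-1)]).astype(np.float32),np.float32([[0,0],[380,0],[380,380],[0,380]]))
        out.append(cv2.warpPerspective(im[n],H,(380,380)))
    cv2.imwrite(name,np.hstack(out))
E
python3 - <<'E'
from h import *
from plant import robot
go(robot,[[.65,.064,.1668]]); dialpic(robot,"pics/p3.png")
E
```

```text
t 4.1 tcp [0.6502 0.0653 0.1674] F [-0.54  0.4   5.25] open 0.0003 axes x,y,z: [[-0.954, -0.301, -0.002], [0.002, 0.002, -1.0], [0.301, -0.954, -0.001]]
to [0.65   0.064  0.1668] tool shift [0.0006 0.0006 0.0012]
```

View pics/p3.png

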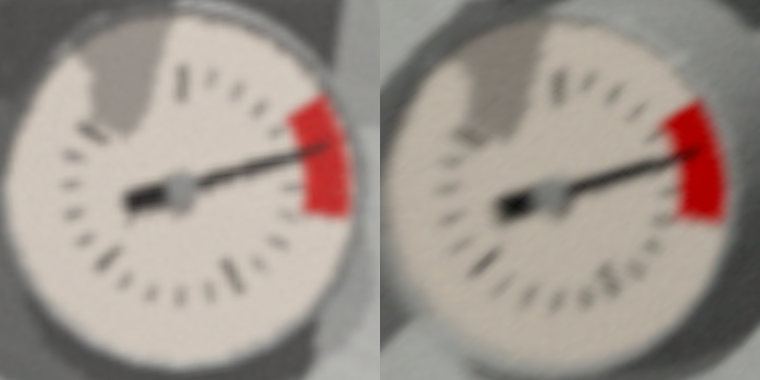

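The rectified dials show the pointer almost in the middle of the band (left: tip 325,148; band from about y=100 to 215). I'll hold here for about 1.1 s.

carry_out:
  increments:
    - {"linear":[0,0,0],"yaw":0}
    - {"linear":[0,0,0],"yaw":0}
    - {"linear":[0,0,0],"yaw":0}
    - {"linear":[0,0,0],"yaw":0}
    - {"linear":[0,0,0],"yaw":0}

```text
t: 4.82
tool_pos: [0.6502, 0.0654, 0.1675]
orientation: [-0.315, 2.057, -2.054]
force: [-0.1, -0.7, 5.4]
opening: 0.0006
```

```bash
python3 - <<'E'
from h import *
from plant import robot
go(robot,[[.65,.064,.1668]]); dialpic(robot,"pics/p4.png")
E
```

```text
t 4.825 tcp [0.6502 0.0654 0.1675] F [-0.08 -0.74  5.36] open 0.0006 axes x,y,z: [[-0.954, -0.301, -0.002], [0.002, 0.002, -1.0], [0.301, -0.954, -0.001]]
to [0.65   0.064  0.1668] tool shift [0.0006 0.0007 0.0013]
```

View pics/p4.png

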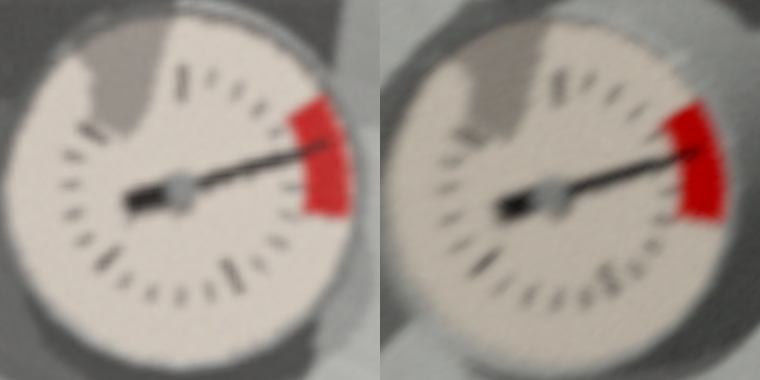

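carry_out:
  increments:
    - {"linear":[0,0,0],"yaw":0}
    - {"linear":[0,0,0],"yaw":0}
    - {"linear":[0,0,0],"yaw":0}
    - {"linear":[0,0,0],"yaw":0}

```text
t: 5.42
tool_pos: [0.6502, 0.0653, 0.1675]
orientation: [-0.315, 2.057, -2.054]
force: [-0.8, 0.8, 5.2]
opening: 0.0009
```

The pointer stayed inside the band for about 1.3 s. Now I lift straight up and check that it returns to zero.

carry_out:
  increments:
    - {"linear":[0,-0.01,0],"yaw":0}
    - {"linear":[0,-0.03,0],"yaw":0}
    - {"linear":[0,-0.045,0],"yaw":0}
    - {"linear":[0,-0.045,0],"yaw":0}
    - {"linear":[0,-0.045,0],"yaw":0}

```text
t: 6.05
tool_pos: [0.65, 0.0653, 0.2123]
orientation: [-0.315, 2.057, -2.055]
force: [-0.5, 0.3, 0.2]
opening: 0.0008
```

```bash
python3 - <<'E'
from h import *
from plant import robot
go(robot,[[.4527,.1147,.212],[.4527,.1147,.1755]]); dialpic(robot,"pics/p5.png")
E
```

```text
t 6.05 tcp [0.65   0.0653 0.2123] F [-0.54  0.27  0.18] open 0.0008 axes x,y,z: [[-0.954, -0.301, -0.002], [0.002, 0.002, -1.0], [0.301, -0.954, -0.001]]
to [0.4527 0.1147 0.212 ] tool shift [ 1.733e-01  1.000e-04 -1.066e-01]
to [0.4527 0.1147 0.1755] tool shift [ 0.1734  0.0366 -0.1065]
```

View pics/p5.png

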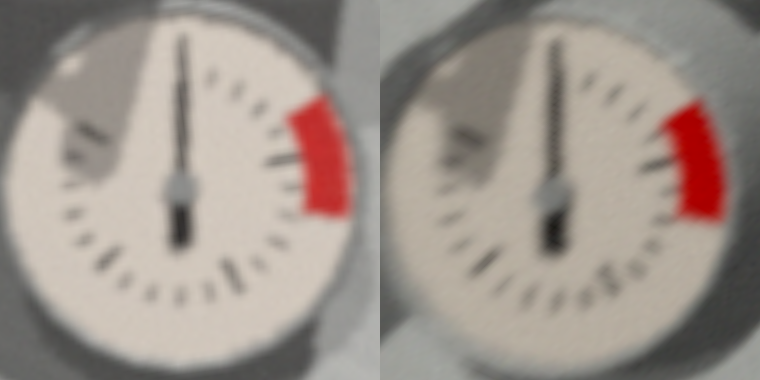

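The pointer is back at zero and the scale hasn't moved (the dial sits in the same place). Moving to the back right corner.

carry_out:
  increments:
    - {"linear":[0.045,0,-0.027],"yaw":0}
    - {"linear":[0.09,0,-0.055],"yaw":0}
    - {"linear":[0.135,0,-0.083],"yaw":0}
    - {"linear":[0.173,0,-0.107],"yaw":0}
    - {"linear":[0.173,0,-0.107],"yaw":0}

```text
t: 6.78
tool_pos: [0.4498, 0.1159, 0.2107]
orientation: [-0.32, 2.058, -2.054]
force: [0.2, -0.7, 0.3]
opening: 0.0001
```

```bash
python3 - <<'E'
from h import *
from plant import robot
go(robot,[[.4527,.1147,.1755],[.4527,.1147,.1675]])
im=[robot.read_camera(n) for n in("scene","side")]
cv2.imwrite("pics/p6.png",np.hstack([cv2.resize(im[0][150:330,220:400],None,fx=2.2,fy=2.2),cv2.resize(im[1][150:330,180:360],None,fx=2.2,fy=2.2)]))
E
```

```text
t 6.775 tcp [0.4498 0.1159 0.2107] F [ 0.17 -0.67  0.27] open 0.0001 axes x,y,z: [[-0.953, -0.303, 0.001], [-0.001, 0.002, -1.0], [0.303, -0.953, -0.002]]
to [0.4527 0.1147 0.1755] tool shift [-0.0025  0.0352  0.0021]
to [0.4527 0.1147 0.1675] tool shift [-0.0025  0.0432  0.0021]
```

View pics/p6.png

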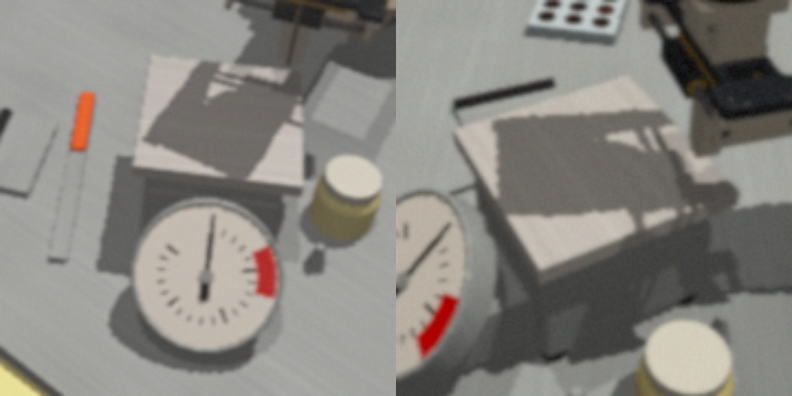

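The fingertips are over the back right corner and the pointer is at zero. Lower to just above the tray.

carry_out:
  increments:
    - {"linear":[-0.002,0.02,0.002],"yaw":0}
    - {"linear":[-0.0025,0.033,0.002],"yaw":0}
    - {"linear":[-0.0025,0.0355,0.002],"yaw":0}
    - {"linear":[-0.0025,0.0355,0.002],"yaw":0}

```text
t: 7.38
tool_pos: [0.4557, 0.114, 0.176]
orientation: [-0.317, 2.058, -2.055]
force: [0.3, 0.1, 1.1]
opening: 0.0006
```

carry_out:
  increments:
    - {"linear":[0,0.002,0],"yaw":0}
    - {"linear":[0,0.004,0],"yaw":0}
    - {"linear":[0,0.005,0],"yaw":0}
    - {"linear":[0,0.005,0],"yaw":0}

```text
t: 7.88
tool_pos: [0.456, 0.1141, 0.1713]
orientation: [-0.316, 2.057, -2.055]
force: [2.0, 0.5, 1.5]
opening: 0.0005
```

```bash
python3 - <<'E'
from h import *
from plant import robot
go(robot,[[.4527,.1147,.1675]]); dialpic(robot,"pics/p7.png")
E
```

```text
t 7.875 tcp [0.456  0.1141 0.1713] F [2.04 0.49 1.55] open 0.0005 axes x,y,z: [[-0.953, -0.301, -0.002], [0.001, 0.001, -1.0], [0.301, -0.953, -0.001]]
to [0.4527 0.1147 0.1675] tool shift [ 0.003   0.0038 -0.0016]
```

View pics/p7.png

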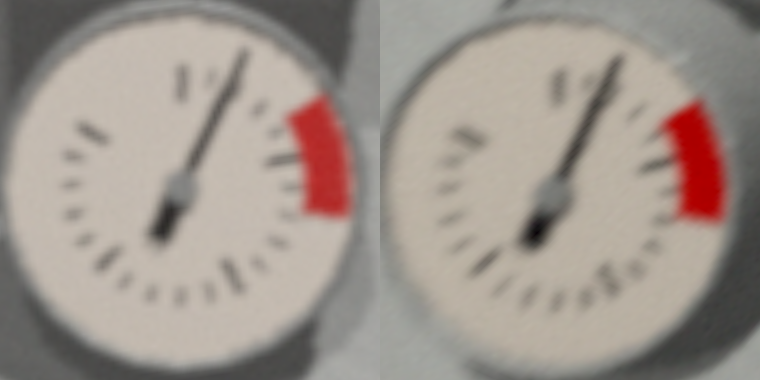

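The pointer is at about 25 degrees (2 mm of travel), so about 4 mm more is needed.

carry_out:
  increments:
    - {"linear":[0,0.002,0],"yaw":0}
    - {"linear":[0,0.0035,0],"yaw":0}
    - {"linear":[0,0.0041,0],"yaw":0}
    - {"linear":[0,0.0041,0],"yaw":0}

```text
t: 8.48
tool_pos: [0.456, 0.1141, 0.1673]
orientation: [-0.316, 2.057, -2.055]
force: [-0.8, -0.1, 4.7]
opening: 0.0005
```

```bash
python3 - <<'E'
from h import *
from plant import robot
go(robot,[[.4527,.1147,.1675]]); dialpic(robot,"pics/p8.png")
E
```

```text
t 8.475 tcp [0.456  0.1141 0.1673] F [-0.83 -0.09  4.67] open 0.0005 axes x,y,z: [[-0.954, -0.301, -0.002], [0.001, 0.001, -1.0], [0.301, -0.954, -0.001]]
to [0.4527 0.1147 0.1675] tool shift [ 0.003  -0.0002 -0.0016]
```

View pics/p8.png

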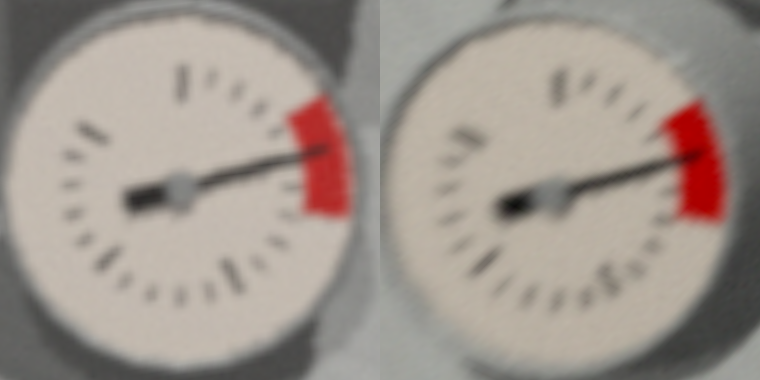

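The pointer is near mid-band again at 4.7 N. Hold for more than a second, then release.

carry_out:
  increments:
    - {"linear":[0,0,0],"yaw":0}
    - {"linear":[0,0,0],"yaw":0}
    - {"linear":[0,0,0],"yaw":0}
    - {"linear":[0,0,0],"yaw":0}
    - {"linear":[0,0,0],"yaw":0}

```text
t: 9.2
tool_pos: [0.456, 0.1141, 0.1673]
orientation: [-0.316, 2.057, -2.055]
force: [-0.6, -0.7, 4.8]
opening: 0.0006
```

carry_out:
  increments:
    - {"linear":[0,0,0],"yaw":0}
    - {"linear":[0,0,0],"yaw":0}
    - {"linear":[0,0,0],"yaw":0}
    - {"linear":[0,0,0],"yaw":0}

```text
t: 9.7
tool_pos: [0.456, 0.1141, 0.1673]
orientation: [-0.316, 2.057, -2.055]
force: [-0.8, -0.4, 4.0]
opening: 0.0006
```

```bash
python3 - <<'E'
from h import *
from plant import robot
go(robot,[[.4527,.1147,.1675]]); dialpic(robot,"pics/p9.png")
E
```

```text
t 9.7 tcp [0.456  0.1141 0.1673] F [-0.84 -0.35  3.99] open 0.0006 axes x,y,z: [[-0.953, -0.301, -0.002], [0.001, 0.001, -1.0], [0.301, -0.953, -0.001]]
to [0.4527 0.1147 0.1675] tool shift [ 0.003  -0.0002 -0.0016]
```

View pics/p9.png

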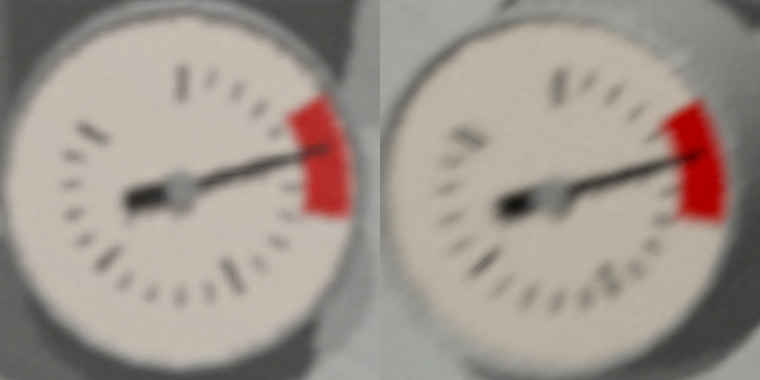

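carry_out:
  increments:
    - {"linear":[0,-0.01,0],"yaw":0}
    - {"linear":[0,-0.035,0],"yaw":0}
    - {"linear":[0,-0.07,0],"yaw":0}
    - {"linear":[0,-0.1,0],"yaw":0}
    - {"linear":[0,-0.1,0],"yaw":0}

```text
t: 10.42
tool_pos: [0.4572, 0.1142, 0.2702]
orientation: [-0.311, 2.055, -2.053]
force: [0.1, -0.8, 0.1]
opening: 0.0004
```

carry_out:
  increments:
    - {"linear":[0,0,0],"yaw":0}
    - {"linear":[0,0,0],"yaw":0}
    - {"linear":[0,0,0],"yaw":0}
    - {"linear":[0,0,0],"yaw":0}

```text
t: 10.92
tool_pos: [0.4569, 0.1142, 0.2695]
orientation: [-0.312, 2.056, -2.053]
force: [0.5, -0.2, -0.3]
opening: 0.0007
```

```bash
python3 - <<'E'
from h import *
from plant import robot
s=robot.read_state(); print(s['tool_pos'],s['force'],abs(s['dq']).max())
dialpic(robot,"pics/p10.png"); cv2.imwrite("pics/end.png",robot.read_camera("scene"))
E
```

```text
[0.45685397 0.11416393 0.26950293] [ 0.53204801 -0.20163476 -0.33445626] 0.005478587983482086
```

View pics/p10.png

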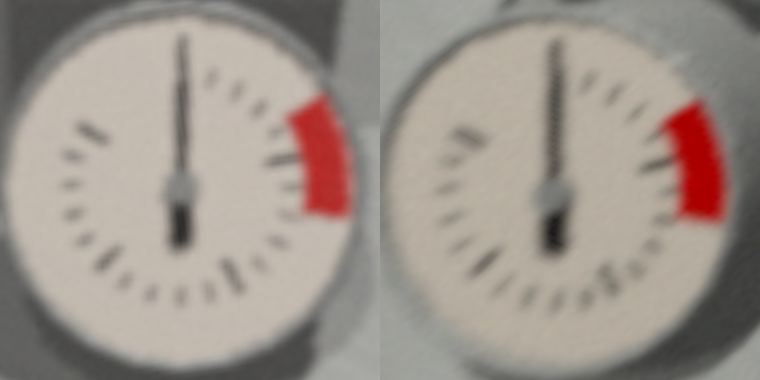

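View pics/end.png

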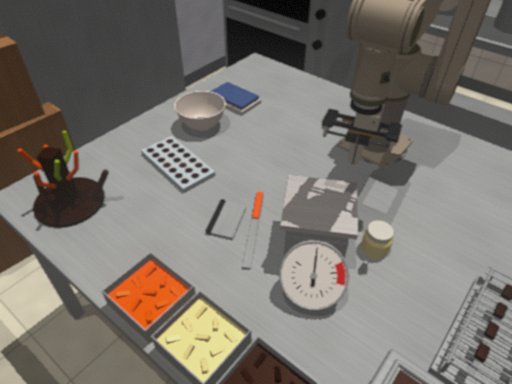

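The pointer is at zero (180,38 in the rectified dial), the scale and the other items are where they started, and the gripper is about 10 cm above the tray. I'm handing the job in.

```bash
python3 -c "
from plant import robot
print(robot.close_job())"
```

```text
the job is handed in; nothing more can be done
None
```

I pressed the tray with shut fingertips at the dial-side left corner and then at the back right corner. Each time I held the pointer near the middle of the red band for just over a second (about 5.3 N, then about 4.7 N) and let the tray come right up.

- **Pointer:** the dial pictures showed it at zero after each release, and it did not run past the band in any picture I took.
- **Finish:** the gripper ended about 10 cm above the tray at 10.9 s, with no force beyond sensor noise. In the last scene picture, the scale and the other items I could see there are where they were at the start. I judged that by eye and did not measure it. The two nozzles were too small or hidden to check closely.
- **Disagreements:** the two cameras' tray corners differed by up to about 6 mm, so I used their average. The second press needed an extra step, because the first reached only about 25 degrees on the dial. No checks failed.

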